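# Push a medicine carton home down its lane

### The job

With the fingertips, push the medicine carton that stands on the open end of the loading board down the middle of the empty lane until it sits squarely against the end stop, then move clear of it. Neither the carton nor the gripper may touch the lane's guide rails; push lightly, do not pinch, lift or tip the carton, and leave the cartons, bottles and other things round about where they are.

Things in the scene. Friction and masses are not known exactly. Their poses are not given: they have to be found in the camera images.
- carton: The carton to be pushed: plain white box with a grey band, 95 long (its x axis) x 60 wide (y) x 70 high (z), about 0.25 kg (varies by a third), standing on the loading board in front of the lane mouths, somewhat askew. Origin: centre of its underside. Its two 60 mm end faces look along +x and -x; at the start its +x end looks roughly down the lanes.
- rack: The loading board, a fixed pale grey-green slab 490 (x) x 240 (y) x 10 thick, turned roughly so that its x axis runs to the robot's left. Origin: centre of its underside; its top is 10 above the table. The first 215 of it (x from -245 to -30) is an open flat apron; from x = -30 onward two lanes lie side by side, centred at y = +50 and y = -50. Which of the two is empty varies.
- lane: The empty lane. Origin: on the board's top at the centre of the lane mouth; x points down the lane (parallel to the board's x), y across it, z up. Two straight steel rails, 78 apart inside, 6 thick, 20 high, 225 long, run from x = 0 to x = 225, where a fixed steel end stop 90 wide and 45 high closes it. The lane floor is the board itself, no step. A carton fully home has its origin at x = 177.5.
- stop (a point): Centre line of the end stop's face, where the carton's leading end comes to rest: x = 225, y = 0, 10 above the board's top in the lane's frame.
- lane_left: Guide rail of the empty lane on its +y side, 225 x 6 x 20 high; must not be touched. Origin: underside, at the mouth end, mid thickness (lane x = 0, y = +42).
- lane_right: Guide rail of the empty lane on its -y side, 225 x 6 x 20 high; must not be touched. Origin: underside, at the mouth end, mid thickness (lane x = 0, y = -42).
- stock_a: Carton of the same kind, already home in the other (full) lane, whose rails and stop are like the empty lane's. Leave alone. Origin: centre of its underside.
- stock_b: Second carton of the same kind, next to it in the full lane, nearer the mouth. Leave alone. Origin: centre of its underside.
- vial: Amber glass vial, 28 across, 48 high, standing in the mouth of the full lane. Leave alone. Origin: centre of its underside.
- syrup: Amber bottle, 52 across, 100 high, on the table to the robot's right of the board. Leave alone. Origin: centre of its underside.
- jar: White jar, 60 across, 65 high, on the table to the robot's left of the board. Leave alone. Origin: centre of its underside.
- leaflets: Flat white box, 100 x 60 x 22 high, on the table to the robot's right of the board. Leave alone. Origin: centre of its underside.
- beaker: Grey cup, 60 across, 70 high, on the table to the robot's left of the board. Leave alone. Origin: centre of its underside.

How it is judged:
By the outcome, as a careful person would: the job done as asked, in the order asked, and still so for the second after the job is handed in, with the robot touching nothing.
It also fails if it takes over 72 s, if anything falls off the work surface, if the arm or the gripper's body presses on something with over 40 N, if the wrist force passes 120 N, or if a joint passes its speed limit or range.

### The arm

A 7-joint arm with a two-finger parallel gripper is mounted at the origin on the work surface. World frame = base frame: x ahead of the robot, y to its left, z up, the work surface at z = 0. Lengths are in m, angles in degrees, forces in N, time in s.
With the tool pointing down it reaches from about 0.4 to 0.875 m from the base axis. Payload 4.4 kg.
Tool frame: the origin (TCP) lies at the very end of the fingers, on their centre line; the grasp point (between the pads) lies 19 mm behind it (arm.grasp_offset is the distance from the TCP to the grasp point, in m); z points along the fingers, y is the line along which they close (so a half turn about z gives the same grasp; the last joint's range is limited). The gripper opens to 85 mm and grips with 20 to 120 N. Pads are 22 mm wide; open, the fingers measure 114 mm over their backs; the gripper's body (76 mm by 85 mm) begins 54 mm behind the grasp point. The pads swing forward as they close: fully open they stand 13 mm farther back than shut.
Start: joints at [-74.588, 36.005, 2.206, 86.941, -1.547, 57.084, -1.146], TCP at [0.214, 0.614, 0.21] pointing down, gripper open.
Joint ranges: [-175.42, 175.42], [-21.48, 121.26], [-71.46, 75.88], [10.55, 141.38], [-63.04, 243.04], [13.31, 113.54], [-168.57, 168.57]. Speed limits (degrees/s): [147.25, 147.25, 180, 180, 180, 180, 180].

### API

Orientations are given as [roll, pitch, yaw] about the fixed x, y, z axes, in that order (R = Rz(yaw) Ry(pitch) Rx(roll)).
In Python, from workcell import readout, eyes, arm gives the robot as it stands. The module is installed in compiled form; this text tells all that it offers.
- The arm moves only by the tool send_rows, never from a script. Its argument "commands" is a list of rows, each a list of 7 numbers: the shift along the tool's x, y, z in m, then the turn, a rotation vector about the tool's x, y, z in degrees, then the finger opening in m, from 0 to 0.0854. A call has 1 to 12 rows; each row is the pose to reach, as a shift and turn from the pose commanded when the call began, along the tool's axes at that moment; what a row does not reach only later rows make up. A row lasts 1/12 s, in which the tool goes at most 41.7 mm and 7.16 degrees, less where a joint would pass 70% of its speed; a pose out of reach is approached as far as the arm can. A call with a gripper value outside its range is refused whole. The fingers move at their own pace and stop on an object; "force" is the grip in N (left out, the last holds). Time passes only in rows, so rows that repeat a pose let the fingers close. It gives the time, the measured TCP pose, the force, the opening and the grip force at its end, in the units of the state.
- readout.get_obs(): the state, without advancing time (a new reading comes with each control period).
- eyes.snapshot(name): name is "side" or "top"; returns a dict with "image" (420x560x3 uint8, blue, green, red), "depth" (420x560 float32, m along the optical axis (not along the pixel's ray), 0 where there is no reading), "fx", "fy", "cx", "cy" (pixels), "k1" (the pictures are not rectified: a ray, as slopes to the right and down, at radius r is drawn at 1 + k1 r^2 times it, then the intrinsics apply), "pose" (4x4, takes a point from camera to world coordinates). Camera axes: x right, y up, looking along -z (the intrinsics and any distortion apply to the point x, -y, -z); pixel columns grow to the right and rows downward; lengths in m; the calibration is good to about 2 mm. A picture is of the moment at which its call begins.
- arm.finish_job(): hands the job in; it is judged then, once.
The state is a dict: "time": time; "joints": joint angles; "qvel": joint speeds; "joint_torque": joint torques, N m; "tool_pos": TCP position; "tcp_rot": TCP orientation; "wrist_force": force on the tool from outside, world axes, zero at the start; "ft_torque": the same for the moment, N m; "finger_gap": finger opening in m; "gripper_force": force on a finger pad.
Only numpy, scipy, OpenCV 4.12 (cv2) and the standard library are available. Lean on these libraries where they do the work, as an engineer would, in place of code of your own. Each camera call takes 0.05 s, during which the arm holds its last target. There are 200 camera calls.

## Working session

There is one attempt and no reset: what is moved stays moved. The work goes in short steps, Python scripts to look and compute and a tool call to move; the robot and the scene stay as the last step left them, time stands still between calls to the robot, and variables do not carry over. Pictures are saved under pics/ and viewed, at most 10 in all, crops included, and the job is handed in when it is done.

Besides the shell and the picture viewer there is one more tool, called after ">>>" as name(argument=value, ...), one argument or row to a line, values as JSON. send_rows: Moves the arm, as the interface text tells. Its arguments: {"type":"object","properties":{"commands":{"type":"array"},"force":{"type":"number"}},"required":["commands"]}

```bash
mkdir -p pics; cat > h.py <<'E'
import numpy as np, cv2
from workcell import readout, eyes, arm
def snap(n):
    s=eyes.snapshot(n); return s
def pts(s):
    "world point per pixel from depth"
    h,w=s['depth'].shape; v,u=np.mgrid[0:h,0:w].astype(float)
    K=np.array([[s['fx'],0,s['cx']],[0,s['fy'],s['cy']],[0,0,1]])
    p=cv2.undistortPoints(np.stack([u.ravel(),v.ravel()],1)[:,None],K,np.array([s['k1'],0,0,0.]))[:,0]
    d=s['depth'].ravel(); c=np.stack([p[:,0]*d,-p[:,1]*d,-d],1)
    P=np.array(s['pose']); return (c@P[:3,:3].T+P[:3,3]).reshape(h,w,3)
E
python3 - <<'E'
from h import *
for n in('top','side'):
    s=snap(n); cv2.imwrite(f'pics/{n}0.png',s['image']); np.savez(f'{n}0.npz',P=pts(s),im=s['image'],d=s['depth']); print(n,np.round(s['pose'],3).tolist(),s['fx'],s['k1'])
o=readout.get_obs(); print(o['time'],o['tool_pos'],o['tcp_rot'],o['finger_gap'],o['wrist_force'])
E
```

```text
top [[-0.015, 0.996, -0.09, 0.435], [-1.0, -0.017, -0.022, -0.026], [-0.023, 0.089, 0.996, 1.182], [0.0, 0.0, 0.0, 1.0]] 390.0122364477311 -0.06889219022126011
side [[0.761, 0.418, -0.496, -0.037], [-0.648, 0.479, -0.592, -0.673], [-0.01, 0.772, 0.635, 0.772], [0.0, 0.0, 0.0, 1.0]] 447.763329922376 -0.11058356272532269
0.1 [0.21335131 0.61339567 0.20911967] [-1.79906546e+02  8.76159997e-05  1.60817088e+02] 0.08553939903253083 [0.52665459 0.3243934  0.5652371 ]
```

View pics/top0.png

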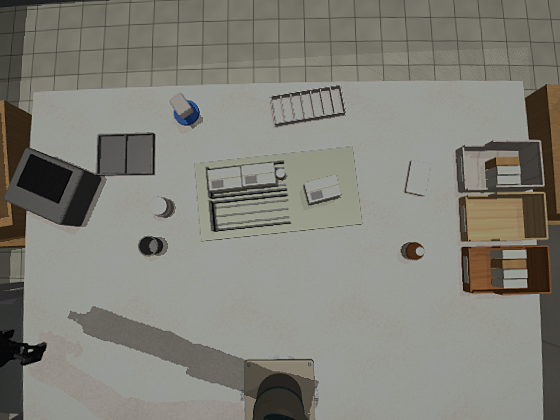

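View pics/side0.png

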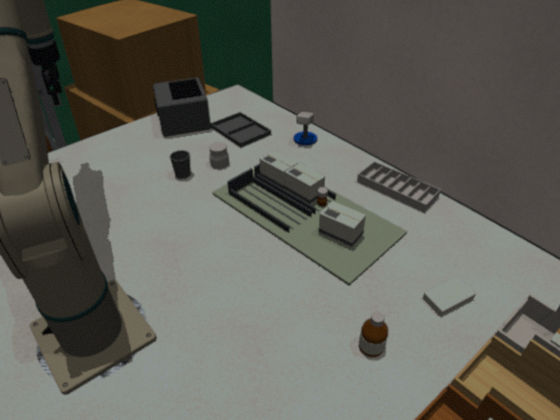

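The top view shows the board at corners (194,163), (353,147), (361,224) and (201,241). The empty lane is the one nearer the robot, rows 190-230. The carton is on the apron at (322,190).

```bash
cat >> h.py <<'E'
def cast(s,uv,z):
    K=np.array([[s['fx'],0,s['cx']],[0,s['fy'],s['cy']],[0,0,1]])
    p=cv2.undistortPoints(np.float64(uv).reshape(-1,1,2),K,np.array([s['k1'],0,0,0.]))[:,0]
    P=np.array(s['pose']); r=np.c_[p[:,0],-p[:,1],-np.ones(len(p))]@P[:3,:3].T; o=P[:3,3]
    return (o+r*((z-o[2])/r[:,2])[:,None])[:,:2]
def rect(xy):
    "minAreaRect in mm: centre, (long,short), long-axis angle deg"
    (c,(a,b),t)=cv2.minAreaRect(np.float32(xy*1000))
    if a<b: a,b,t=b,a,t+90
    return np.round(c,1),round(a,1),round(b,1),round((t%180),2)
def carton(s,P,x0,x1,y0,y1):
    m=((P[...,2]>.065)&(P[...,2]<.095)&(P[...,0]>x0)&(P[...,0]<x1)&(P[...,1]>y0)&(P[...,1]<y1)).astype(np.uint8)
    c=max(cv2.findContours(m,0,1)[0],key=cv2.contourArea)[:,0]
    return m,rect(cast(s,c,.08)),np.median(P[m>0][:,2])
E
python3 - <<'E'
from h import *
for n in('top','side'):
    s=snap(n);P=pts(s);im=s['image']
    Z=P[...,2]
    roi=(P[...,0]>.35)&(P[...,0]<.8)&(abs(P[...,1])<.4)
    print(n,'table z',np.median(Z[roi&(Z<.006)]))
    m,r,z=carton(s,P,.4,.75,-.25,-.02); print('carton',r,z,m.sum())
    m,r,z=carton(s,P,.4,.75,0.03,.25); print('stock',r,z,m.sum())
    hsv=cv2.cvtColor(im,cv2.COLOR_BGR2HSV); print('board hsv',hsv[165,340] if n=='top' else hsv[255,345])
    g=((hsv[...,0]>25)&(hsv[...,0]<50)&(hsv[...,1]>25)&roi).astype(np.uint8)
    c=max(cv2.findContours(g,0,1)[0],key=cv2.contourArea)[:,0]
    print('board',rect(cast(s,c,.01)))
    if n=='top':
        # rails: pixels with z .018-.04
        for lo,hi in((.018,.038),(.04,.06)):
            q=roi&(Z>lo)&(Z<hi); print(lo,q.sum())
    big=im[130:260,180:380] if n=='top' else im[140:280,200:420]
    cv2.imwrite(f'pics/{n}1.png',cv2.resize(big,None,fx=3.6,fy=3.6,interpolation=cv2.INTER_CUBIC))
E
```

```text
top table z -0.0001224327237976386
carton (array([ 599. , -130.8]), 96.3, 61.3, 103.87) 0.07965445688559358 714
stock (array([637.8, 110.7]), 167.7, 63.2, 96.07) 0.07980920087490473 1212
board hsv [ 35  31 149]
board (array([596.9,  -1.3]), 488.1, 239.5, 95.26)
0.018 1057
0.04 519
side table z -0.0010614279873001342
carton (array([ 591.4, -139.7]), 102.2, 76.9, 103.72) 0.0789648318776604 836
stock (array([629.6, 108.2]), 165.6, 76.0, 96.47) 0.07889213615805057 865
board hsv [ 43  41 118]
board (array([593.3,  -4.8]), 492.0, 243.9, 95.04)
```

View pics/top1.png

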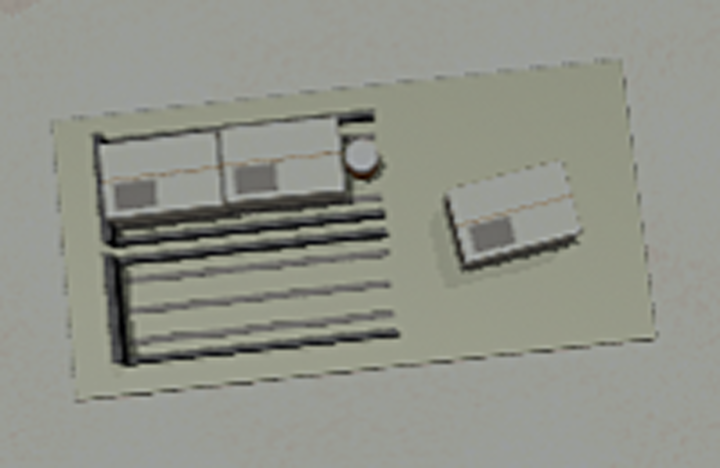

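>>> send_rows(
  commands=[
    [-0.03,-0.024,0,0,0,-1,0.06],
    [-0.06,-0.048,0,0,0,-2,0.06],
    [-0.09,-0.072,0,0,0,-3,0.06],
    [-0.12,-0.096,0,0,0,-4,0.06],
    [-0.15,-0.12,0,0,0,-5,0.06],
    [-0.18,-0.145,0,0,0,-6,0.06],
    [-0.21,-0.17,0,0,0,-7,0.06],
    [-0.24,-0.193,0,0,0,-8,0.06],
    [-0.27,-0.217,0,0,0,-9,0.06],
    [-0.3,-0.241,0,0,0,-10,0.06],
    [-0.32,-0.257,0,0,0,-11,0.06],
    [-0.34,-0.273,0,0,0,-12,0.06],
  ],
)

```text
time: 1.2
tool_pos: [0.4459, 0.2421, 0.2099]
tcp_rot: [-180.0, 0.0, 172.8]
wrist_force: [-0.6, -0.2, -0.7]
finger_gap: 0.0598
gripper_force: 0.0
```

```bash
cat >> h.py <<'E'
from scipy.spatial.transform import Rotation as R
C=np.array([.5969,-.0013]); TH=np.radians(95.15)
EX=np.array([np.cos(TH),np.sin(TH)]); EY=np.array([-EX[1],EX[0]])
def b2w(x,y): return C+x/1000*EX+y/1000*EY
def w2b(p): d=(np.asarray(p)[:2]-C)*1000; return np.round([d@EX,d@EY],1)
def go(bx,by,z,yaw):
    "tool-frame shift/turn to board point (mm), height m, tool yaw (deg, world)"
    o=readout.get_obs(); p=o['tool_pos']; r=R.from_euler('xyz',o['tcp_rot'],degrees=True)
    t=np.r_[b2w(bx,by),z]
    dr=(r.inv()*R.from_euler('xyz',[180,0,yaw],degrees=True)).as_rotvec(degrees=True)
    print('t',round(o['time'],2),'pos',np.round(p,4),'board',w2b(p),'rot',np.round(o['tcp_rot'],1),'gap',round(o['finger_gap'],4),'F',np.round(o['wrist_force'],1))
    print('shift',np.round(r.inv().apply(t-p),4),'turn',np.round(dr,1))
E
python3 -c "
from h import *
go(-129,-72,.2,185.15)"
```

```text
t 1.2 pos [0.4459 0.2421 0.2099] board [256.  128.5] rot [-180.     0.   172.8] gap 0.0598 F [-0.6 -0.2 -0.7]
shift [-0.2785 -0.3329  0.0101] turn [ -0.    0.  -12.4]
```

>>> send_rows(
  commands=[
    [-0.023,-0.028,0,0,0,-1,0.06],
    [-0.046,-0.056,0,0,0,-2,0.06],
    [-0.07,-0.083,0,0,0,-3,0.06],
    [-0.093,-0.111,0,0,0,-4,0.06],
    [-0.116,-0.139,0,0,0,-5,0.06],
    [-0.139,-0.166,0,0,0,-6,0.06],
    [-0.162,-0.194,0,0,0,-7,0.06],
    [-0.186,-0.222,0,0,0,-8,0.06],
    [-0.209,-0.25,0,0,0,-9,0.06],
    [-0.235,-0.28,0,0,0,-10,0.06],
    [-0.26,-0.31,0,0,0,-11.4,0.06],
    [-0.2785,-0.333,0.01,0,0,-12.4,0.06],
  ],
)

```text
time: 2.2
tool_pos: [0.6821, -0.1251, 0.2015]
tcp_rot: [-179.8, 0.2, -174.9]
wrist_force: [-0.1, -0.9, 0.6]
finger_gap: 0.06
gripper_force: 0.0
```

```bash
python3 -c "
from h import *
go(-129,-72,.045,185.15)
s=snap('side'); cv2.imwrite('pics/side2.png',s['image'])"
```

```text
t 2.2 pos [ 0.6821 -0.1251  0.2015] board [-131.   -73.8] rot [-179.8    0.2 -174.9] gap 0.06 F [-0.1 -0.9  0.6]
shift [0.0024 0.0024 0.1565] turn [-0.2  0.2 -0. ]
```

View pics/side2.png

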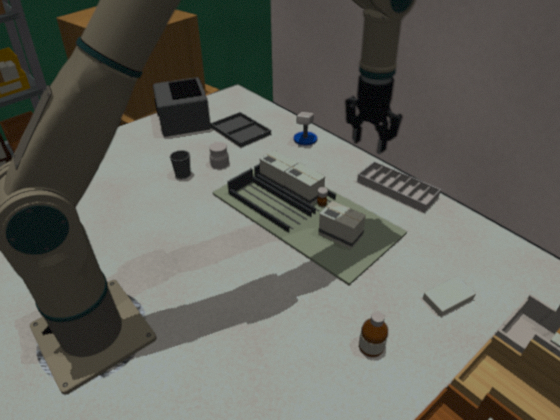

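The side view shows the gripper high above the far side of the apron (tips about (378,140)), clear of the carton at (342,222). I'll lower it now.

>>> send_rows(
  commands=[
    [0,0,0.015,0,0,0,0.06],
    [0,0,0.03,0,0,0,0.06],
    [0,0,0.045,0,0,0,0.06],
    [0,0,0.06,0,0,0,0.06],
    [0,0,0.075,0,0,0,0.06],
    [0,0,0.09,0,0,0,0.06],
    [0,0,0.105,0,0,0,0.06],
    [0,0,0.12,0,0,0,0.06],
    [0,0,0.135,0,0,0,0.06],
    [0,0,0.15,0,0,0,0.06],
    [0,0.002,0.16,0,0,0,0.06],
    [0,0.002,0.17,0,0,0,0.06],
  ],
)

```text
time: 3.25
tool_pos: [0.679, -0.1179, 0.0288]
tcp_rot: [180.0, -0.1, -174.8]
wrist_force: [-0.5, 0.2, -0.8]
finger_gap: 0.06
gripper_force: 0.0
```

>>> send_rows(
  commands=[
    [0.003,0,0,0,0,0,0.06],
    [0.007,0,0,0,0,0,0.06],
    [0.011,0,0,0,0,0,0.06],
    [0.015,0,0,0,0,0,0.06],
    [0.019,0,0,0,0,0,0.06],
    [0.022,0,0,0,0,0,0.06],
    [0.025,0,0,0,0,0,0.06],
    [0.028,0,0,0,0,0,0.06],
    [0.031,0,0,0,0,0,0.06],
    [0.034,0,0,0,0,0,0.06],
    [0.037,0,0,0,0,0,0.06],
    [0.04,0,0,0,0,0,0.06],
  ],
)

```text
time: 4.25
tool_pos: [0.64, -0.1227, 0.03]
tcp_rot: [-180.0, 0.1, -174.8]
wrist_force: [1.2, -1.0, 0.4]
finger_gap: 0.0602
gripper_force: 0.5
```

```bash
python3 -c "
from h import *
go(-129,9,.033,185.15)
s=snap('side'); cv2.imwrite('pics/side3.png',cv2.resize(s['image'][80:280,220:460],None,fx=3,fy=3))"
```

```text
t 4.25 pos [ 0.64   -0.1227  0.03  ] board [-124.8  -32. ] rot [-1.800e+02  1.000e-01 -1.748e+02] gap 0.0602 F [ 1.2 -1.   0.4]
shift [ 0.041  -0.0042 -0.003 ] turn [-0.   0.1  0.1]
```

View pics/side3.png

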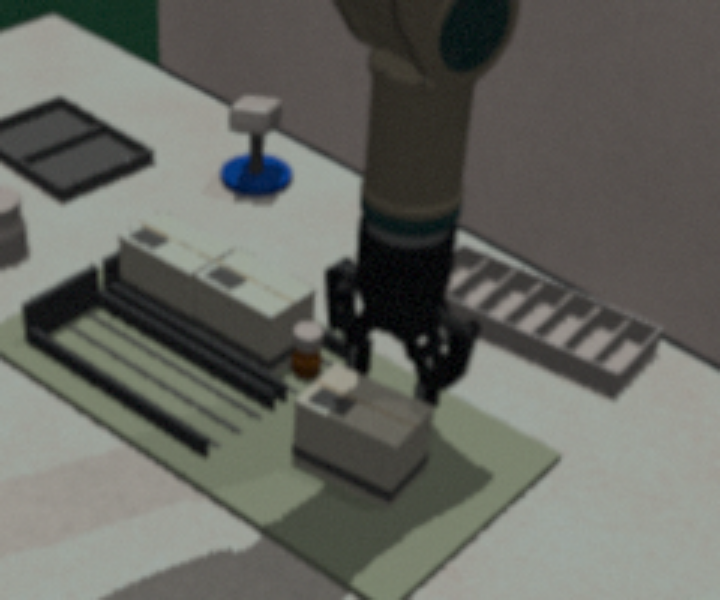

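The crop shows the fingers behind the carton's far long face at about (430,390), with the left finger clear of the vial at (308,350). Now a gentle lateral push.

>>> send_rows(
  commands=[
    [0.003,0,0,0,0,0,0.06],
    [0.006,0,0,0,0,0,0.06],
    [0.009,0,0,0,0,0,0.06],
    [0.012,0,0,0,0,0,0.06],
    [0.015,0,0,0,0,0,0.06],
    [0.018,0,0,0,0,0,0.06],
    [0.021,0,0,0,0,0,0.06],
    [0.024,0,0,0,0,0,0.06],
    [0.027,0,0,0,0,0,0.06],
    [0.03,0,0,0,0,0,0.06],
    [0.032,0,0,0,0,0,0.06],
    [0.033,0,0,0,0,0,0.06],
  ],
)

```text
time: 5.3
tool_pos: [0.6066, -0.1254, 0.03]
tcp_rot: [180.0, 0.0, -174.8]
wrist_force: [2.1, 0.7, 1.3]
finger_gap: 0.06
gripper_force: 1.1
```

```bash
cat >> h.py <<'E'
def car(by0=-.6):
    "white carton top in top view: mask by colour & height, ray-cast at z=.08"
    s=snap('top');P=pts(s); g=s['image'].astype(int)
    m=((P[...,2]>.072)&(P[...,2]<.088)&(g.min(-1)>70)).astype(np.uint8)
    W=P[...,:2]-C; bx=W@EX; by=W@EY
    m[(abs(by)>.12)|(abs(bx)>.25)]=0
    m[by<by0]=0
    for c in cv2.findContours(m,0,1)[0]:
        if cv2.contourArea(c)>150:
            r=rect(cast(s,c[:,0],.08)); print('carton board',w2b(r[0]/1000),r[1:3],'angle rel lane',round(r[3]-np.degrees(TH),2))
    return s
E
python3 -c "
from h import *
go(-129,9,.033,185.15)
s=car(); cv2.imwrite('pics/top4.png',cv2.resize(s['image'][130:260,180:380],None,fx=3.6,fy=3.6,interpolation=cv2.INTER_CUBIC))"
```

```text
t 5.3 pos [ 0.6066 -0.1254  0.03  ] board [-124.5    1.5] rot [ 180.     0.  -174.8] gap 0.06 F [2.1 0.7 1.3]
shift [ 0.0075 -0.0045 -0.003 ] turn [0.  0.  0.1]
carton board [ 96.7 -51.3] (190.2, 62.5) angle rel lane 0.92
```

View pics/top4.png

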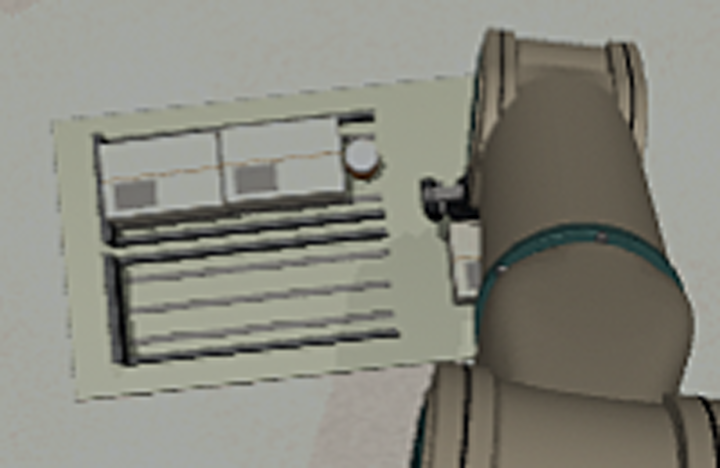

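The arm hides most of the carton, but its leading edge shows at crop (447,225)-(457,302). I'll cast that corner and the empty lane's rails.

```bash
python3 -c "
from h import *
s=snap('top')
f=lambda u,v:(180+(u+.5)/3.6-.5,130+(v+.5)/3.6-.5)
print('corner',[w2b(p) for p in cast(s,[f(457,302),f(449,228)],.08)])
P=pts(s);W=P[...,:2]-C;g=s['image'].max(-1)
dark=(g<60)
for z in(.02,):
  v,u=np.nonzero(dark); xy=cast(s,np.c_[u,v],z); B=np.c_[(xy-C)@EX,(xy-C)@EY]*1000
  for x0 in range(-20,190,35):
    q=B[(B[:,0]>x0)&(B[:,0]<x0+35)&(B[:,1]>-8)&(B[:,1]<110)]
    n=q[q[:,1]<25,1];fa=q[q[:,1]>80,1]; print(x0,len(n),np.round([n.mean(),n.min(),n.max()],1),np.round([fa.mean(),fa.min(),fa.max()],1))
"
```

```text
corner [array([-77.9,  76.5]), array([-78.1,  17.5])]
-20 29 [ 1.9 -8.  11.7] [93.3 92.4 94.1]
15 29 [ 2.  -7.9 11.6] [93.5 92.4 94.9]
50 28 [ 1.9 -7.8 11.7] [93.6 92.5 94.7]
85 25 [ 1.8 -8.  10.8] [93.8 92.6 95. ]
120 30 [ 1.8 -7.9 11.6] [93.4 92.4 94.5]
155 26 [ 2.1 -7.8 11.3] [93.3 92.6 94.3]
```

Carton centre is at about y = 47 and square to the lane, and the rails put the lane centre at about 50.5. I'll push 4 mm more, back off and raise.

>>> send_rows(
  commands=[
    [0.001,0,0,0,0,0,0.06],
    [0.002,0,0,0,0,0,0.06],
    [0.003,0,0,0,0,0,0.06],
    [0.004,0,0,0,0,0,0.06],
    [0.004,0,0,0,0,0,0.06],
    [0.001,0,0,0,0,0,0.06],
    [-0.003,0,0,0,0,0,0.06],
    [-0.01,0,0,0,0,0,0.06],
    [-0.02,0,0,0,0,0,0.06],
    [-0.03,0,0,0,0,0,0.06],
    [-0.035,0,-0.01,0,0,0,0.06],
    [-0.035,0,-0.03,0,0,0,0.06],
  ],
)

```text
time: 6.4
tool_pos: [0.6411, -0.1213, 0.0576]
tcp_rot: [179.9, -0.2, -174.7]
wrist_force: [-0.7, -0.1, 0.5]
finger_gap: 0.06
gripper_force: 0.0
```

>>> send_rows(
  commands=[
    [0,0,-0.02,0,0,0,0.06],
    [0,0,-0.05,0,0,0,0.06],
    [0,-0.005,-0.085,0,0,4,0.05],
    [0,-0.02,-0.12,0,0,10,0.04],
    [0,-0.04,-0.12,0,0,17,0.03],
    [0.015,-0.06,-0.12,0,0,24,0.025],
    [0.03,-0.08,-0.12,0,0,31,0.025],
    [0.045,-0.1,-0.12,0,0,38,0.025],
    [0.06,-0.12,-0.12,0,0,45,0.025],
    [0.075,-0.12,-0.12,0,0,52,0.025],
    [0.08,-0.12,-0.12,0,0,59,0.025],
    [0.085,-0.12,-0.12,0,0,66,0.025],
  ],
)

```text
time: 7.4
tool_pos: [0.567, -0.2502, 0.1798]
tcp_rot: [-180.0, -0.0, 118.8]
wrist_force: [-0.5, -0.2, -0.1]
finger_gap: 0.025
gripper_force: 0.0
```

```bash
python3 -c "
from h import *
go(-220,50,.15,95.15)
s=car(); cv2.imwrite('pics/top5.png',cv2.resize(s['image'][130:260,180:380],None,fx=3.6,fy=3.6,interpolation=cv2.INTER_CUBIC))"
```

```text
t 7.4 pos [ 0.567  -0.2502  0.1798] board [-245.2   52.1] rot [-180.    -0.   118.8] gap 0.025 F [-0.5 -0.2 -0.1]
shift [0.0222 0.0121 0.0298] turn [-0.  -0.  23.6]
carton board [-125.1   46.6] (94.8, 60.4) angle rel lane -0.1
carton board [ 96.6 -51.2] (190.3, 62.8) angle rel lane 1.12
```

View pics/top5.png

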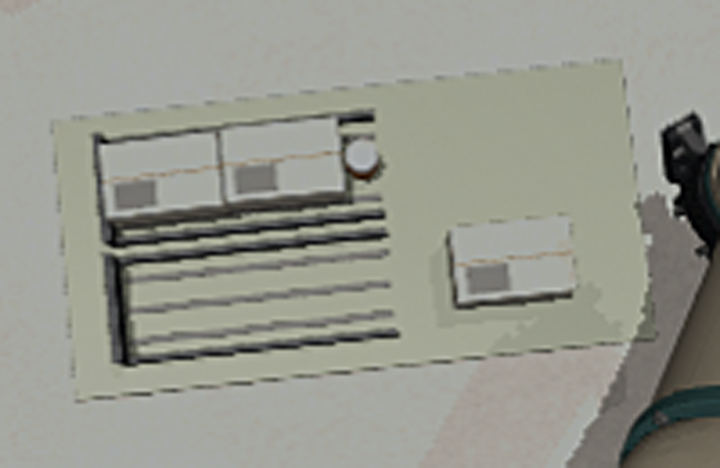

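The top view shows the carton square at crop (512,260), board y = 46.6. It is about 4 mm off the lane centre, so I'll take that out during the first part of the push. Next, move behind it.

>>> send_rows(
  commands=[
    [0.005,0.003,0,0,0,6,0.025],
    [0.015,0.01,0,0,0,12,0.025],
    [0.02,0.014,0.005,0,0,18,0.025],
    [0.0256,0.017,0.015,0,0,23.6,0.025],
    [0.0256,0.017,0.03,0,0,23.6,0.025],
    [0.0256,0.017,0.045,0,0,23.6,0.025],
    [0.0256,0.017,0.065,0,0,23.6,0.025],
    [0.0256,0.017,0.085,0,0,23.6,0.025],
    [0.0256,0.017,0.105,0,0,23.6,0.025],
    [0.0256,0.017,0.125,0,0,23.6,0.025],
    [0.0256,0.017,0.138,0,0,23.6,0.025],
    [0.0256,0.017,0.142,0,0,23.6,0.025],
  ],
)

```text
time: 8.45
tool_pos: [0.5692, -0.2178, 0.0355]
tcp_rot: [-179.8, -0.1, 95.7]
wrist_force: [-0.9, 0.1, -0.4]
finger_gap: 0.0253
gripper_force: 0.0
```

```bash
python3 -c "
from h import *
go(-190,47,.038,95.15);car(0)"
```

```text
t 8.45 pos [ 0.5692 -0.2178  0.0355] board [-213.2   47. ] rot [-1.798e+02 -1.000e-01  9.570e+01] gap 0.0253 F [-0.9  0.1 -0.4]
shift [ 0.0232  0.0003 -0.0025] turn [-0.2 -0.1  0.6]
carton board [-125.1   46.8] (94.8, 60.7) angle rel lane -0.1
```

>>> send_rows(
  commands=[
    [0.005,0,-0.002,0,0,0.3,0.025],
    [0.01,0,-0.002,0,0,0.3,0.025],
    [0.015,0,-0.002,0,0,0.3,0.025],
    [0.018,0,-0.002,0,0,0.3,0.025],
    [0.021,0,-0.002,0,0,0.3,0.025],
    [0.024,0,-0.002,0,0,0.3,0.025],
    [0.027,0,-0.002,0,0,0.3,0.025],
    [0.03,-0.0003,-0.002,0,0,0.3,0.025],
    [0.033,-0.0006,-0.002,0,0,0.3,0.025],
    [0.036,-0.001,-0.002,0,0,0.3,0.025],
    [0.039,-0.0014,-0.002,0,0,0.3,0.025],
    [0.042,-0.0018,-0.002,0,0,0.3,0.025],
  ],
)

```text
time: 9.5
tool_pos: [0.5645, -0.1778, 0.0401]
tcp_rot: [180.0, 0.1, 95.3]
wrist_force: [-0.4, -2.4, 1.8]
finger_gap: 0.025
gripper_force: 1.3
```

>>> send_rows(
  commands=[
    [0.003,-0.0003,0,0,0,0,0.025],
    [0.006,-0.0006,0,0,0,0,0.025],
    [0.009,-0.001,0,0,0,0,0.025],
    [0.012,-0.0014,0,0,0,0,0.025],
    [0.015,-0.0018,0,0,0,0,0.025],
    [0.017,-0.002,0,0,0,0,0.025],
    [0.019,-0.0022,0,0,0,0,0.025],
    [0.02,-0.0024,0,0,0,0,0.025],
  ],
)

```text
time: 10.17
tool_pos: [0.56, -0.1571, 0.0398]
tcp_rot: [-180.0, -0.0, 95.3]
wrist_force: [1.7, -3.0, 1.5]
finger_gap: 0.0252
gripper_force: 1.3
```

```bash
python3 -c "
from h import *
go(-190,47,.038,95.15);car(0)"
```

```text
t 10.17 pos [ 0.56   -0.1571  0.0398] board [-151.9   50.7] rot [-180.    -0.    95.3] gap 0.0252 F [ 1.7 -3.   1.5]
shift [-0.0381  0.0036  0.0018] turn [-0.  -0.   0.2]
carton board [-78.5  46.3] (70.6, 50.5) angle rel lane -0.11
```

Visible far edge at y = 21, so the carton is centred at about 51 and square. Continuing straight in.

>>> send_rows(
  commands=[
    [0.003,0,0,0,0,0,0.025],
    [0.007,0,0,0,0,0,0.025],
    [0.011,0,0,0,0,0,0.025],
    [0.015,0,0,0,0,0,0.025],
    [0.019,0,0,0,0,0,0.025],
    [0.023,0,0,0,0,0,0.025],
    [0.027,0,0,0,0,0,0.025],
    [0.031,0,0,0,0,0,0.025],
    [0.035,0,0,0,0,0,0.025],
    [0.039,0,0,0,0,0,0.025],
    [0.043,0,0,0,0,0,0.025],
    [0.046,0,0,0,0,0,0.025],
  ],
)

```text
time: 11.22
tool_pos: [0.5556, -0.111, 0.0398]
tcp_rot: [-180.0, -0.0, 95.3]
wrist_force: [1.4, -1.2, 0.6]
finger_gap: 0.0248
gripper_force: 0.9
```

```bash
python3 -c "
from h import *
go(86,50.7,.04,95.15);s=car(0); cv2.imwrite('pics/top6.png',cv2.resize(s['image'][130:260,180:380],None,fx=3.6,fy=3.6,interpolation=cv2.INTER_CUBIC))"
```

```text
t 11.22 pos [ 0.5556 -0.111   0.0398] board [-105.5   51. ] rot [-180.    -0.    95.3] gap 0.0248 F [ 1.4 -1.2  0.6]
shift [ 1.915e-01  9.000e-04 -1.000e-04] turn [-0.  -0.   0.2]
```

View pics/top6.png

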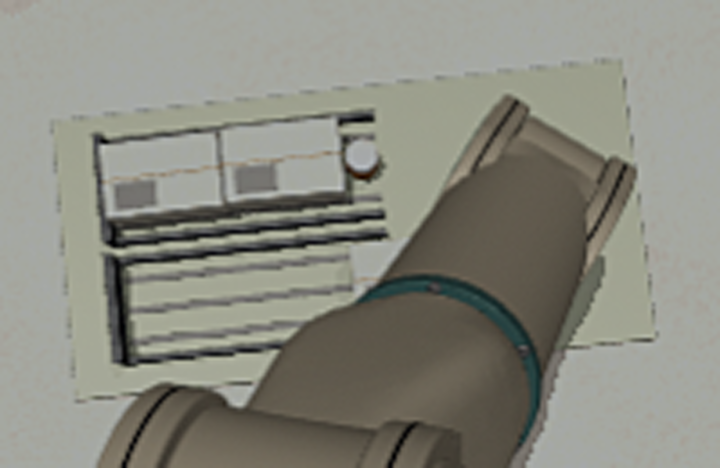

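The view shows the carton's leading end just inside the lane, front far corner at about crop (351,249). I'll cast that corner to check.

```bash
python3 -c "
from h import *
s=snap('top')
f=lambda u,v:(180+(u+.5)/3.6-.5,130+(v+.5)/3.6-.5)
print([w2b(p) for p in cast(s,[f(351,248),f(388,244)],.08)])
P=pts(s);W=P[...,:2]-C;bx=W@EX*1000;by=W@EY*1000
m=(P[...,2]>.074)&(P[...,2]<.086)&(by>5)&(by<90)&(bx>-60)&(bx<30)
v,u=np.nonzero(m);B=np.array([w2b(p) for p in cast(s,np.c_[u,v],.08)])
print(len(B),B.min(0),B.max(0))
for x in range(-40,10,8):
  q=B[(B[:,0]>=x)&(B[:,0]<x+8)]
  if len(q):print(x,q[:,1].min())
s=snap('side');P=pts(s);W=P[...,:2]-C;bx=W@EX*1000;by=W@EY*1000
m=(P[...,2]>.074)&(P[...,2]<.086)&(by>5)&(by<100)&(bx>-120)&(bx<40)
print('side',m.sum(),bx[m].max(),np.percentile(by[m],[2,98]))
"
```

```text
[array([ 0.6, 25. ]), array([-28.8,  25. ])]
142 [-42.2  21.4] [ 3.7 63.5]
-40 21.4
-32 23.3
-24 22.4
-16 21.8
-8 21.5
0 23.1
side 442 3.065087478810484 [25.15877032 82.91818283]
```

>>> send_rows(
  commands=[
    [0.004,0,0,0,0,0,0.025],
    [0.009,0,0,0,0,0,0.025],
    [0.014,0,0,0,0,0,0.025],
    [0.019,0.0001,0,0,0,0,0.025],
    [0.024,0.0002,0,0,0,0,0.025],
    [0.029,0.0003,0,0,0,0,0.025],
    [0.034,0.0004,0,0,0,0,0.025],
    [0.039,0.0005,0,0,0,0,0.025],
    [0.044,0.0006,0,0,0,0,0.025],
    [0.049,0.0007,0,0,0,0,0.025],
    [0.054,0.0007,0,0,0,0,0.025],
    [0.058,0.0007,0,0,0,0,0.025],
  ],
)

```text
time: 12.37
tool_pos: [0.5511, -0.0532, 0.0399]
tcp_rot: [-180.0, -0.0, 95.3]
wrist_force: [-0.7, -1.1, -0.1]
finger_gap: 0.025
gripper_force: 0.7
```

>>> send_rows(
  commands=[
    [0.004,0,0,0,0,0,0.025],
    [0.009,0,0,0,0,0,0.025],
    [0.014,0,0,0,0,0,0.025],
    [0.019,0,0,0,0,0,0.025],
    [0.024,0,0,0,0,0,0.025],
    [0.029,0,0,0,0,0,0.025],
    [0.034,0,0,0,0,0,0.025],
    [0.039,0,0,0,0,0,0.025],
    [0.044,0,0,0,0,0,0.025],
    [0.049,0,0,0,0,0,0.025],
    [0.054,0,0,0,0,0,0.025],
    [0.058,0,0,0,0,0,0.025],
  ],
)

```text
time: 13.37
tool_pos: [0.5456, 0.0045, 0.0399]
tcp_rot: [-180.0, -0.0, 95.3]
wrist_force: [0.5, -1.6, -0.3]
finger_gap: 0.0243
gripper_force: 0.7
```

```bash
python3 -c "
from h import *
go(86,50.7,.04,95.15)
s=snap('side');P=pts(s);W=P[...,:2]-C;bx=W@EX*1000;by=W@EY*1000
m=(P[...,2]>.074)&(P[...,2]<.086)&(by>5)&(by<100)&(bx>-30)&(bx<210)
print('side',m.sum(),bx[m].max(),np.percentile(by[m],[2,98]))
cv2.imwrite('pics/side7.png',cv2.resize(s['image'][80:280,180:420],None,fx=3,fy=3))"
```

```text
t 13.37 pos [0.5456 0.0045 0.0399] board [10.4 50.5] rot [-180.    -0.    95.3] gap 0.0243 F [ 0.5 -1.6 -0.3]
shift [ 0.0756  0.0001 -0.0001] turn [-0.  -0.   0.2]
side 331 118.23217887652471 [25.90823531 82.28966059]
```

View pics/side7.png

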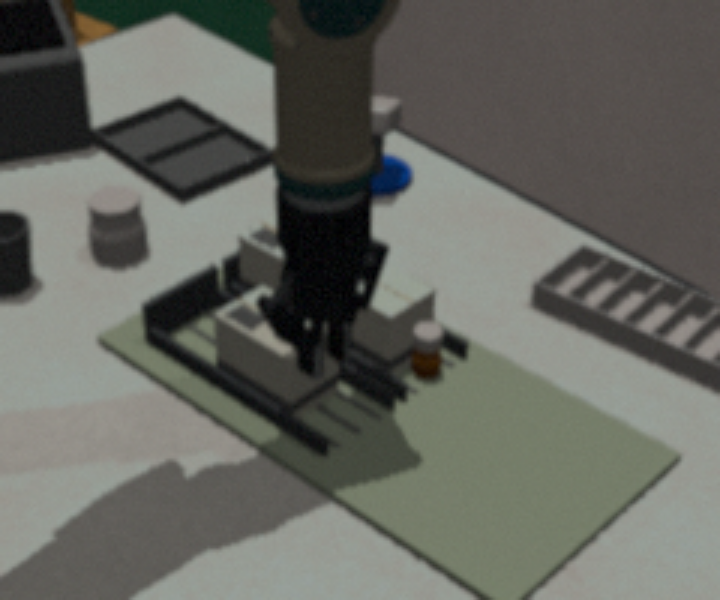

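The side view shows the carton well inside the lane (crop (280,345)), parallel to both rails with visible gaps, and the stock cartons and vial are undisturbed. Continuing.

>>> send_rows(
  commands=[
    [0.004,0,0,0,0,0,0.025],
    [0.009,0,0,0,0,0,0.025],
    [0.014,0,0,0,0,0,0.025],
    [0.019,0,0,0,0,0,0.025],
    [0.024,0,0,0,0,0,0.025],
    [0.029,0,0,0,0,0,0.025],
    [0.034,0,0,0,0,0,0.025],
    [0.039,0,0,0,0,0,0.025],
    [0.044,0,0,0,0,0,0.025],
    [0.049,0,0,0,0,0,0.025],
    [0.054,0,0,0,0,0,0.025],
    [0.058,0,0,0,0,0,0.025],
  ],
)

```text
time: 14.42
tool_pos: [0.5403, 0.0622, 0.0399]
tcp_rot: [180.0, -0.0, 95.3]
wrist_force: [0.2, -1.0, 0.6]
finger_gap: 0.025
gripper_force: 0.9
```

>>> send_rows(
  commands=[
    [0.001,0,0,0,0,0,0.025],
    [0.002,0,0,0,0,0,0.025],
    [0.003,0,0,0,0,0,0.025],
    [0.004,0,0,0,0,0,0.025],
    [0.005,0,0,0,0,0,0.025],
    [0.006,0,0,0,0,0,0.025],
    [0.007,0,0,0,0,0,0.025],
    [0.008,0,0,0,0,0,0.025],
    [0.009,0,0,0,0,0,0.025],
    [0.01,0,0,0,0,0,0.025],
    [0.011,0,0,0,0,0,0.025],
    [0.012,0,0,0,0,0,0.025],
  ],
)

```text
time: 15.42
tool_pos: [0.5393, 0.0736, 0.0399]
tcp_rot: [-180.0, -0.0, 95.3]
wrist_force: [0.6, -1.1, -0.1]
finger_gap: 0.0249
gripper_force: 1.0
```

```bash
python3 -c "
from h import *
go(86,50.7,.04,95.15)"
```

```text
t 15.42 pos [0.5393 0.0736 0.0399] board [79.8 50.7] rot [-180.    -0.    95.3] gap 0.0249 F [ 0.6 -1.1 -0.1]
shift [ 0.0062 -0.     -0.0001] turn [-0.  -0.   0.2]
```

Contact is still light. Now 1 mm steps, three at a time, watching the force.

>>> send_rows(
  commands=[
    [0.001,0,0,0,0,0,0.025],
    [0.002,0,0,0,0,0,0.025],
    [0.003,0,0,0,0,0,0.025],
    [0.004,0,0,0,0,0,0.025],
  ],
)

```text
time: 15.75
tool_pos: [0.5389, 0.0776, 0.0399]
tcp_rot: [-180.0, -0.0, 95.3]
wrist_force: [-0.7, -2.0, 0.5]
finger_gap: 0.0248
gripper_force: 1.0
```

>>> send_rows(
  commands=[
    [0.0005,0,0,0,0,0,0.025],
    [0.001,0,0,0,0,0,0.025],
    [0.0015,0,0,0,0,0,0.025],
  ],
)

```text
time: 16.0
tool_pos: [0.5388, 0.079, 0.0399]
tcp_rot: [-180.0, 0.0, 95.3]
wrist_force: [0.8, -1.3, 0.4]
finger_gap: 0.0248
gripper_force: 1.0
```

>>> send_rows(
  commands=[
    [0.0005,0,0,0,0,0,0.025],
    [0.001,0,0,0,0,0,0.025],
  ],
)

```text
time: 16.17
tool_pos: [0.5387, 0.0799, 0.0399]
tcp_rot: [-180.0, 0.0, 95.3]
wrist_force: [0.8, -1.6, 0.5]
finger_gap: 0.0246
gripper_force: 1.0
```

>>> send_rows(
  commands=[
    [0.0005,0,0,0,0,0,0.025],
    [0.001,0,0,0,0,0,0.025],
  ],
)

```text
time: 16.33
tool_pos: [0.5386, 0.081, 0.0399]
tcp_rot: [-180.0, 0.0, 95.3]
wrist_force: [-0.1, -2.3, 0.3]
finger_gap: 0.0251
gripper_force: 1.0
```

>>> send_rows(
  commands=[
    [0.0005,0,0,0,0,0,0.025],
    [0.001,0,0,0,0,0,0.025],
  ],
)

```text
time: 16.5
tool_pos: [0.5385, 0.0815, 0.0399]
tcp_rot: [180.0, 0.0, 95.3]
wrist_force: [-0.6, -3.6, 1.3]
finger_gap: 0.025
gripper_force: 2.0
```

>>> send_rows(
  commands=[
    [0.0005,0,0,0,0,0,0.025],
    [0.001,0,0,0,0,0,0.025],
  ],
)

```text
time: 16.67
tool_pos: [0.5384, 0.0815, 0.0399]
tcp_rot: [-180.0, 0.1, 95.3]
wrist_force: [0.3, -6.4, 1.5]
finger_gap: 0.0251
gripper_force: 3.2
```

The arm stalls at y = 0.0815 with the force rising to 6.4 N, so the carton is home. I'll back straight off, then raise and move away.

>>> send_rows(
  commands=[
    [-0.001,0,0,0,0,0,0.025],
    [-0.003,0,0,0,0,0,0.025],
    [-0.007,0,0,0,0,0,0.025],
    [-0.014,0,0,0,0,0,0.025],
    [-0.024,0,0,0,0,0,0.025],
    [-0.034,0,0,0,0,0,0.025],
    [-0.044,0,0,0,0,0,0.025],
    [-0.05,0,-0.01,0,0,0,0.025],
    [-0.05,0,-0.03,0,0,0,0.025],
    [-0.05,0,-0.06,0,0,0,0.025],
    [-0.05,0,-0.09,0,0,0,0.025],
    [-0.05,0,-0.12,0,0,0,0.025],
  ],
)

```text
time: 17.67
tool_pos: [0.5427, 0.0322, 0.1618]
tcp_rot: [-180.0, 0.0, 95.2]
wrist_force: [1.9, 0.8, 1.0]
finger_gap: 0.0246
gripper_force: 0.0
```

>>> send_rows(
  commands=[
    [-0.02,0,-0.02,0,0,0,0.025],
    [-0.045,0,-0.04,0,0,0,0.025],
    [-0.07,0,-0.04,0,0,0,0.025],
    [-0.1,0,-0.04,0,0,0,0.025],
    [-0.13,0,-0.04,0,0,0,0.025],
    [-0.16,0,-0.04,0,0,0,0.025],
    [-0.19,0,-0.04,0,0,0,0.025],
    [-0.22,0,-0.04,0,0,0,0.025],
    [-0.245,0,-0.04,0,0,0,0.025],
    [-0.26,0,-0.04,0,0,0,0.025],
    [-0.265,0,-0.04,0,0,0,0.025],
    [-0.265,0,-0.04,0,0,0,0.025],
  ],
)

```text
time: 18.67
tool_pos: [0.5669, -0.2328, 0.2004]
tcp_rot: [180.0, 0.0, 95.1]
wrist_force: [0.6, -0.7, 0.3]
finger_gap: 0.0248
gripper_force: 0.0
```

```bash
python3 -c "
from h import *
go(86,50.7,.04,95.15);s=car(); cv2.imwrite('pics/top8.png',cv2.resize(s['image'][130:260,180:380],None,fx=3.6,fy=3.6,interpolation=cv2.INTER_CUBIC))"
```

```text
t 18.67 pos [ 0.5669 -0.2328  0.2004] board [-227.9   50.7] rot [180.    0.   95.1] gap 0.0248 F [ 0.6 -0.7  0.3]
shift [ 3.140e-01 -1.000e-04  1.602e-01] turn [ 0.  0. -0.]
carton board [147.2  50.8] (92.6, 60.3) angle rel lane 0.5
carton board [ 96.8 -51.1] (190.0, 62.8) angle rel lane 1.17
```

View pics/top8.png

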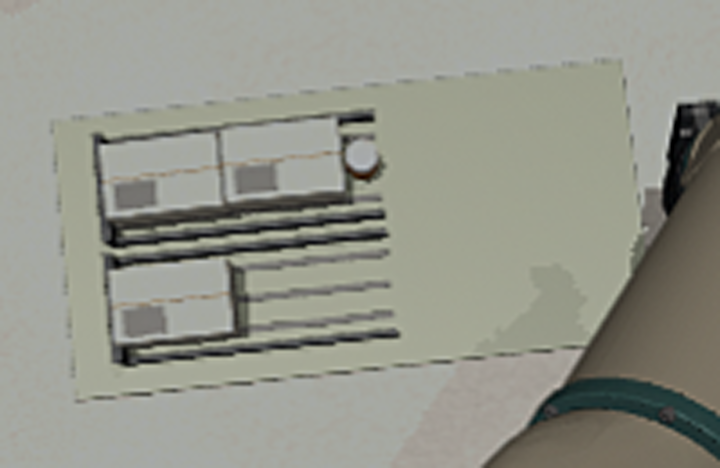

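The carton sits home at board x = 147.2 (nominal 147.5), y = 50.8 and square to the lane. The rails and everything else are untouched, and the arm is clear.

```bash
python3 -c "
from h import *
print(arm.finish_job())"
```

```text
the job is handed in; nothing more can be done
None
```

The carton is against the end stop, centred in the lane to within about 1 mm and square to within about half a degree. The arm is clear, and I handed the job in after about 19 s of robot time; the system returned no verdict.

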